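# Press the cufflink insert flush and snap the box shut

### The arm

A 7-joint arm with a two-finger parallel gripper is mounted at the origin on the work surface. World frame = base frame: x ahead of the robot, y to its left, z up, the work surface at z = 0. Lengths are in m, angles in degrees, forces in N, time in s.
With the tool pointing down it reaches from about 0.425 to 0.875 m from the base axis. Payload 4.7 kg.
Tool frame: the origin (TCP) lies midway between the tips of the shut fingers; the grasp point (between the pads) lies 19 mm behind it; z points along the fingers, x is the direction in which the jaws open and shut, and the axes are right-handed (so a half turn about z gives the same grasp; the last joint's range is limited). The gripper opens to 87 mm and grips with 3 to 60 N. Pads are 19 mm wide; open, the fingers measure 117 mm over their backs; the gripper's body (75 mm by 190 mm) begins 51 mm behind the grasp point.
Start: joints at [-69.838, 18.392, -4.016, 83.108, 1.295, 78.541, -3.26], TCP at [0.215, 0.613, 0.223] pointing down, gripper open.
Joint ranges: [-163.93, 163.93], [-17.29, 119.83], [-79.2, 71.16], [3.27, 140.29], [-89.18, 269.18], [5.43, 117.66], [-154.24, 154.24]. Speed limits (degrees/s): [147.25, 147.25, 180, 180, 180, 180, 180].

### API

Orientations are given as [roll, pitch, yaw] about the fixed x, y, z axes, in that order (R = Rz(yaw) Ry(pitch) Rx(roll)).
In Python, from cell import env gives the robot as it stands.
- The arm moves only by the tool carry_out, never from a script. Its argument "plan" is a list of rows, each an object with "grip": the closure, from 0 (fully open) to 1 (shut); "dp": the shift along the tool's x, y, z in m, a list of three; "rotation": the turn, a rotation vector about the tool's x, y, z in degrees, a list of three. In form: [{"grip": grip, "dp": [dx, dy, dz], "rotation": [wx, wy, wz]}, ...]. A call has 1 to 8 rows; each row shifts and turns the pose as measured when the row begins, along the tool's axes as they then stand; what a row does not reach is not made up. A row lasts 1/12 s, in which the tool goes at most 41.7 mm and 7.16 degrees, less where a joint would pass 70% of its speed; a pose out of reach is approached as far as the arm can. A call is refused whole if a number of a shift passes 0.0417 or a number of a turn 7.16, either way. A call with a gripper value outside its range is refused whole. The fingers move at their own pace and stop on an object; "force" is the grip in N (left out, the last holds). Time passes only in rows, so rows that do not move let the fingers close. It gives the time, the measured TCP pose, the force and the opening at its end, in the units of the state.
- env.get_obs(): the state, without advancing time (a new reading comes with each control period).
- env.read_camera(name): name is "side" or "top"; returns the picture (420x560x3 uint8, red, green, blue); there is no depth.
- env.camera_params(name): a dict with "fx", "fy", "cx", "cy" (pixels), "k1" (the pictures are not rectified: a ray, as slopes to the right and down, at radius r is drawn at 1 + k1 r^2 times it, then the intrinsics apply), "R" (3x3) and "t" (3): a world point X has camera coordinates R X + t. Camera axes: x right, y down, z forward; pixel columns grow to the right and rows downward; lengths in m; the calibration is good to about 2 mm. A picture is of the moment at which its call begins. camera_params takes no time and is no camera call.
- env.sign_off(): hands the job in, once; it reports no verdict.
The state is a dict: "time_s": time; "qpos": joint angles; "joint_velocities": joint speeds; "effort": joint torques, N m; "tool_pos": TCP position; "tool_rot": TCP orientation; "force": force on the tool from outside, world axes, zero at the start; "wrist_torque": the same for the moment, N m; "grip_width": finger opening in m.
Only numpy, scipy, OpenCV 4.12 (cv2) and the standard library are available. Lean on these libraries where they do the work, as an engineer would, in place of code of your own. Each camera call takes 0.05 s, during which the arm holds its last target. There are 200 camera calls.

### The job

Put the cufflink insert back into the open chrome box: lower it into the well without dropping it and press it fully home, so that its deck is level and flush with the rim, while the lid is still open. Then close the lid and press its front down until the spring clip snaps shut. Leave everything else on the ledge where it is.

Things in the scene. Friction and masses are not known exactly. Their poses are not given: they have to be found in the camera images.
- box: Chrome cufflink box, fixed to the ledge: a body 88 (its x) x 120 (its y) x 34 mm high with a rectangular well 72 x 104 mm, 24 mm deep, in the middle of its top, lined dark red. Origin: centre of the underside; z up. The lid is hinged along the rim on its +x side; the spring clip is in the middle of its -x (front) side.
- box_mouth (a point): Centre of the well's mouth, level with the rim, 34 mm above the ledge; axes as the box's. Round spring catches low in the well's long walls hold the insert about 7 mm proud until it is pressed past them: some 5 to 12 N straight down at its middle, one side often yielding before the other; then it lies level on the well's floor, flush.
- clip_top (a point): Top of the spring clip in the middle of the box's front, 12 mm above the rim. It stands 4 to 10 mm out in front of the box wall.
- lid_hinge (a point): Middle of the lid's hinge line, on the box's rim: 44 mm from the box's centre towards its +x, 34.5 mm above the ledge.
- lid_front (a point): Middle of the lid's front edge, on its outer (top) face. The lid is a hollow chrome cover 88 mm from hinge to front, 120 mm wide, 26 mm deep, open below (inner depth 22 mm). This point lies 88 mm from the hinge along the lid and 26 mm out from it square to the lid: 60.5 mm above the ledge when shut.
- lid (a joint): Lid angle in rad: 0 shut, 1.75 to 1.95 at the start (standing, leaning back a little; stop at 2.0). The hinge is stiff: the lid stays where it is left, and 1 to 2 N at its front moves it. Over the front's last 8 mm its lip rides over the spring clip, taking about 5 to 9 N down at the middle of the front; then the clip holds it at 0. Resting unlatched on the clip it reads about 0.07.
- insert: Cufflink insert: a dark blue block 68 (its x) x 100 (its y) x 24 mm with a 3 mm bevel around its bottom edge, 130 to 200 g, cufflinks set in its deck (they stand 5 mm above it). It fits the well with 2 mm to spare on each side, its y along the box's y, either way round. Origin: centre of the underside. It starts upright on the ledge.
- insert_deck (a point): Centre of the insert's deck (its top face, under the lift bar), 24 mm above its underside.
- lift_bar (a point): Centre of the top of the insert's chrome lift bar, the part to hold it by: a solid bar across the middle of the deck, 40 mm long along the insert's x, 12 mm thick along its y, standing 18 mm above the deck (top 42 mm above the insert's underside).
- tie_tray: Bystander: black acrylic tie-bar tray with four tie bars, 80 x 200 x 18 mm. Origin: centre of underside.
- valet_tray: Bystander: dark wooden valet tray, 170 x 220 x 28 mm. Origin: centre of underside.
- watch: Bystander: wristwatch on its grey pillow, 75 x 45 x 44 mm, in the valet tray. Origin: centre of underside.
- collar_case: Bystander: white plastic collar stay case, 38 x 95 x 15 mm. Origin: centre of underside.
- polish_tin: Bystander: brown round shoe polish tin, 65 mm across, 22 mm high. Origin: centre of underside.
- ring_dome: Bystander: glass dome over a white ring dish on a round wooden base, 112 mm across, 115 mm high; fragile. Origin: centre of underside.
- cologne: Bystander: amber cologne bottle with a black cap, 32 x 50 x 107 mm. Origin: centre of underside.
- brush: Bystander: wooden clothes brush lying bristles down, 165 x 56 x 33 mm. Origin: centre of underside.

How it is judged (in metres and radians):
On the way:
1. the insert is pressed flush into the well (deck within 2 mm of the rim, level, in the well) while the lid still stands open (over 1.0 rad) (z of insert_deck in the frame of box_mouth between -0.003 and 0.002 m and horizontal distance between insert_deck and box_mouth below 0.006 m and angle between insert's own z axis and vertical below 0.02 rad and value of joint lid above 1 rad), for 0.2 s.
At the end, for the whole second after the job is handed in: The insert lies in the well, its deck no more than 2 mm above the rim and level within 0.02 rad, at rest, and the lid is shut under its clip (joint lid below 0.03 rad) (z of insert_deck in the frame of box_mouth between -0.003 and 0.002 m and horizontal distance between insert_deck and box_mouth below 0.006 m and angle between insert's own z axis and vertical below 0.02 rad and value of joint lid below 0.03 rad and linear speed of insert below 0.02 m/s and velocity of joint lid below 0.05 rad/s); the robot touches nothing.
It fails at once if the insert is let fall (moving faster than 0.4 m/s with no finger on it) (linear speed of insert above 0.4 m/s and contact force between the fingers and insert below 0.05 N).
It fails at once if the glass ring dome or the cologne bottle is moved by more than 15 mm or tipped (distance of any of ring_dome, cologne from where it was at the start of the episode above 0.015 m or angle between any of ring_dome, cologne's own z axis and vertical above 0.35 rad).
It fails at once if another bystander (tie-bar tray, valet tray, watch, collar stay case, polish tin, brush) is moved by more than 20 mm (distance of any of tie_tray, valet_tray, watch, collar_case, polish_tin, brush from where it was at the start of the episode above 0.02 m).
It also fails if it takes over 58 s, if anything falls off the work surface, if the arm or the gripper's body presses on something with over 40 N, if the wrist force passes 120 N, or if a joint passes its speed limit or range.

## Working session

There is one attempt and no reset: what is moved stays moved. The work goes in short steps, Python scripts to look and compute and a tool call to move; the robot and the scene stay as the last step left them, time stands still between calls to the robot, and variables do not carry over. Pictures are saved under pics/ and viewed, about 8 in all and at most 12, crops included, and the job is handed in when it is done.

Besides the shell and the picture viewer there is one more tool, called after ">>>" in YAML: its name, and indented under it one key for each argument. carry_out: Moves the arm, as the interface text tells. Its arguments: {"type":"object","properties":{"plan":{"type":"array","items":{"type":"object","properties":{"grip":{"type":"number"},"dp":{"type":"array","items":{"type":"number"}},"rotation":{"type":"array","items":{"type":"number"}}}}},"force":{"type":"number"}},"required":["plan"]}

```bash
mkdir -p pics
cat > h.py <<'E'
import numpy as np,cv2
from cell import env
def snap(n,f):
    im=env.read_camera(n); cv2.imwrite('pics/'+f,im[:,:,::-1]); return im
def P(n):
    p=env.camera_params(n); return p,np.array([[p['fx'],0,p['cx']],[0,p['fy'],p['cy']],[0,0,1.]]),np.array([p['k1'],0,0,0.]),np.array(p['R']),np.array(p['t'])
def ray(n,uv):
    p,K,D,R,t=P(n); s=cv2.undistortPoints(np.array(uv,float).reshape(-1,1,2),K,D).reshape(-1,2)
    return -R.T@t,(np.c_[s,np.ones(len(s))])@R
def onz(n,uv,z):
    c,d=ray(n,uv); return c+d*((z-c[2])/d[:,2])[:,None]
def proj(n,X):
    p,K,D,R,t=P(n); return cv2.projectPoints(np.array(X,float).reshape(-1,1,3),cv2.Rodrigues(R)[0],t,K,D)[0].reshape(-1,2)
E
python3 - <<'E'
from h import *
a=snap('top','t0.png');b=snap('side','s0.png')
for n in('top','side'):
    p,K,D,R,t=P(n);print(n,-R.T@t,R.round(3).tolist(),p['fx'],p['k1'])
print(env.get_obs())
E
```

```text
top [ 0.45772444 -0.01178617  1.32065001] [[-0.018, -1.0, 0.016], [-0.995, 0.016, -0.1], [0.1, -0.018, -0.995]] 394.331104335716 -0.10003103873240153
side [0.48758544 0.88014354 0.9946028 ] [[-0.994, -0.112, -0.008], [-0.075, 0.717, -0.693], [0.083, -0.688, -0.72]] 457.04083943837605 -0.004936398173952821
{'time_s': 0.1, 'qpos': array([-69.83834949,  18.43595894,  -4.01437387,  83.16690273,
         1.29492797,  78.53892305,  -3.25979957]), 'joint_velocities': array([ 0.02013936, -0.15552847,  0.06160082, -0.09628925,  0.0060995 ,
       -0.05523008,  0.1001701 ]), 'effort': array([ 6.25309963e-05, -4.92571378e+01, -4.05836413e-01, -3.13398707e+01,
       -6.41697971e-02,  3.95439123e-02,  5.90406785e-05]), 'tool_pos': array([0.21531001, 0.61280037, 0.22156655]), 'tool_rot': array([1.79994422e+02, 9.65666014e-02, 7.06470046e+01]), 'force': array([0.39018067, 0.82733019, 0.63038704]), 'wrist_torque': array([ 0.01920328, -0.04761116, -0.01502022]), 'grip_width': 0.08702833850159475}
```

View pics/t0.png

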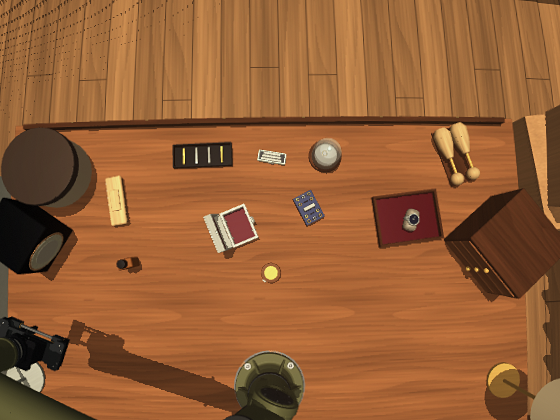

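View pics/s0.png

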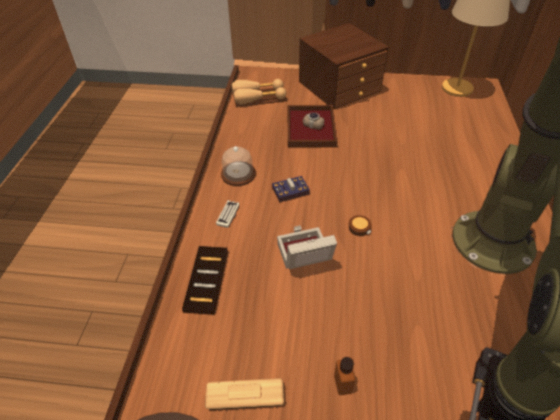

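Top view: insert at about (309,208), box at about (238,226) with the lid on its left (+y) side and the clip at (254,220), polish tin at (271,272). The side view agrees: insert (291,188), box (305,247). Next I'll measure both by colour mask.

Run:
```python
from h import *
im=cv2.imread('pics/t0.png');hsv=cv2.cvtColor(im,cv2.COLOR_BGR2HSV)
def m(img,lo,hi,box):
    k=cv2.inRange(img,lo,hi);z=np.zeros_like(k);x0,y0,x1,y1=box;z[y0:y1,x0:x1]=k[y0:y1,x0:x1];return z
def rect(k,z,n='top'):
    k=cv2.morphologyEx(k,cv2.MORPH_CLOSE,np.ones((5,5)))
    c=max(cv2.findContours(k,0,2)[0],key=cv2.contourArea);
    q=onz(n,c.reshape(-1,2),z)[:,:2].astype(np.float32);r=cv2.minAreaRect(q*1000)
    print(n,cv2.boundingRect(c),r); return r
r=rect(m(hsv,(100,60,20),(135,255,255),(285,180,335,235)),.024)
r=rect(m(hsv,(0,90,0),(180,255,140),(205,200,262,250))&cv2.inRange(im[:,:,1],0,45),.03)
s=cv2.imread('pics/s0.png');hs=cv2.cvtColor(s,cv2.COLOR_BGR2HSV)
rect(m(hs,(100,60,20),(140,255,255),(265,170,320,205)),.024,'side')
A=cv2.resize(im[180:255,195:335],None,fx=5.5,fy=5.5,interpolation=cv2.INTER_CUBIC)
B=cv2.resize(s[170:275,260:380],None,fx=5.5,fy=5.5,interpolation=cv2.INTER_CUBIC)
cv2.imwrite('pics/ta.png',A);cv2.imwrite('pics/sb.png',B)
```

```text
top (304, 191, 20, 34) ((584.7160034179688, -140.4424591064453), (96.4609603881836, 65.484619140625), 25.414241790771484)
top (213, 218, 13, 31) ((503.6246337890625, 154.85104370117188), (105.96328735351562, 3.8271398544311523), 21.89971923828125)
side (280, 181, 20, 13) ((580.4531860351562, -132.87661743164062), (63.061100006103516, 45.395931243896484), 23.321147918701172)
```

View pics/ta.png

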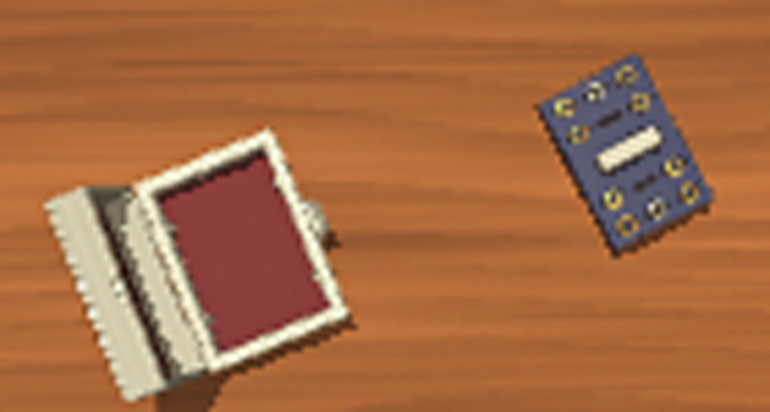

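View pics/sb.png

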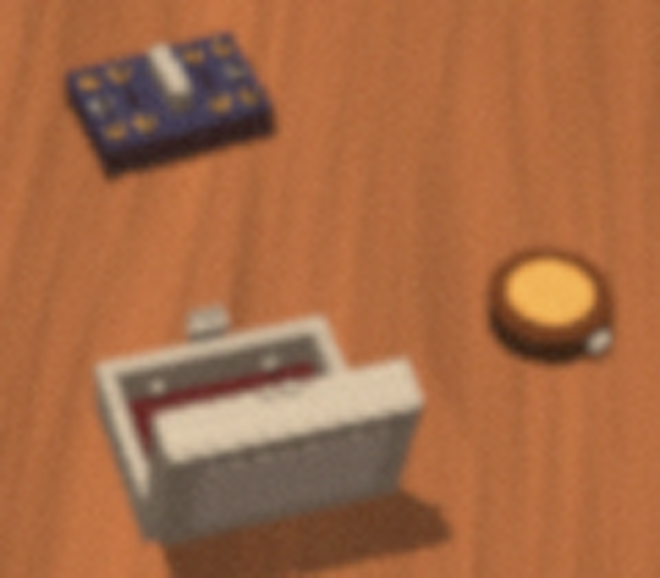

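Top crop: the box rim corners are at crop (270,130), (350,318), (215,368), (135,190), and the insert bar centre is at (630,150). The lid stands on the +y side and the catches are on the long walls.

Run:
```python
from h import *
f=lambda q:(np.array(q)+.5)/5.5-.5+[195,180]
g=lambda q:(np.array(q)+.5)/5.5-.5+[260,170]
X=onz('top',f([(270,130),(350,318),(215,368),(135,190)]),.034)
print('rim',X.round(4).tolist(),'c',X.mean(0),np.linalg.norm(np.diff(X,axis=0),axis=1),[np.degrees(np.arctan2(*(X[a]-X[b])[1::-1])) for a,b in((0,1),(3,2),(3,0),(2,1))])
print('clip',onz('top',f([(313,215)]),.046))
S=onz('side',g([(96,365),(325,318)]),.034);print('side front rim corners',S)
I=onz('top',f([(538,103),(637,53),(713,200),(616,257)]),.024)
print('ins',I.mean(0),np.linalg.norm(np.diff(I,axis=0),axis=1))
print('bar ends',onz('top',f([(600,163),(660,133)]),.042),onz('side',g([(160,48),(180,90)]),.042))
L=onz('top',f([(48,200),(128,400)]),.12);print('lid far edge@.12',L)
im=cv2.imread('pics/t0.png').astype(int)
k=((im[:,:,2]-im[:,:,1]>45)&(im[:,:,1]<75)&(abs(im[:,:,0]-im[:,:,1])<20)).astype(np.uint8);k2=k*0;k2[195:255,220:260]=k[195:255,220:260]
c=max(cv2.findContours(k2,0,2)[0],key=cv2.contourArea);r=cv2.minAreaRect((onz('top',c.reshape(-1,2),.01)[:,:2]*1000).astype(np.float32));print('floor',r)
```

```text
rim [[0.5995, 0.0729, 0.034], [0.4869, 0.0267, 0.034], [0.4587, 0.1069, 0.034], [0.5649, 0.1537, 0.034]] c [0.52750611 0.09005257 0.034     ] [0.12175827 0.08495175 0.11608114] [np.float64(22.294017021568994), np.float64(23.762049779378206), np.float64(113.20070231501013), np.float64(109.37543805124315)]
clip [[0.54746993 0.04732389 0.046     ]]
side front rim corners [[0.6002451  0.07290088 0.034     ]
 [0.48820064 0.0296359  0.034     ]]
ins [ 0.58326211 -0.1403208   0.024     ] [0.06744992 0.0998942  0.06804039]
bar ends [[ 0.57580196 -0.12290722  0.042     ]
 [ 0.59312082 -0.15910269  0.042     ]] [[ 0.59141278 -0.15476731  0.042     ]
 [ 0.57698213 -0.12191756  0.042     ]]
lid far edge@.12 [[0.55296527 0.19106254 0.12      ]
 [0.44178795 0.14707658 0.12      ]]
floor ((527.2413940429688, 91.38714599609375), (97.58448791503906, 69.27006530761719), 21.910371780395508)
```

Box centre comes out at about (0.528, 0.0905), long axis at 22°. The insert is at about (0.584, -0.140), long axis at 25.4°. Sizes match. First I turn the tool to the insert's yaw.

>>> carry_out:
  plan:
    - {"grip": 0, "dp": [0, 0, 0], "rotation": [0, 0, 6.5]}
    - {"grip": 0, "dp": [0, 0, 0], "rotation": [0, 0, 6.5]}
    - {"grip": 0, "dp": [0, 0, 0], "rotation": [0, 0, 6.5]}
    - {"grip": 0, "dp": [0, 0, 0], "rotation": [0, 0, 6.5]}
    - {"grip": 0, "dp": [0, 0, 0], "rotation": [0, 0, 6.5]}
    - {"grip": 0, "dp": [0, 0, 0], "rotation": [0, 0, 6.5]}
    - {"grip": 0, "dp": [0, 0, 0], "rotation": [0, 0, 6.5]}
  force: 50

```text
time_s: 0.68
tool_pos: [0.2146, 0.6103, 0.2167]
tool_rot: [179.6, 0.4, 23.1]
force: [0.5, -1.1, 0.1]
grip_width: 0.0868
```

```bash
cat >> h.py <<'E'
from scipy.spatial.transform import Rotation as Ro
def go(x,y,z,yaw,n=1):
    o=env.get_obs();R=Ro.from_euler('xyz',o['tool_rot'],degrees=True)
    d=R.inv().apply(np.array([x,y,z])-o['tool_pos']);w=(R.inv()*Ro.from_euler('xyz',[180,0,yaw],degrees=True)).as_rotvec(degrees=True)
    print('t',round(o['time_s'],2),'pos',o['tool_pos'].round(4),'rot',o['tool_rot'].round(2),'F',o['force'].round(2),'w',round(o['grip_width'],4),'\n d mm',(d*1000).round(1),'w',w.round(2))
E
python3 -c "
from h import *
go(.584,-.140,.222,25.4)"
```

```text
t 0.68 pos [0.2146 0.6103 0.2167] rot [179.56   0.4   23.12] F [ 0.54 -1.1   0.07] w 0.0868 
 d mm [4.510e+01 8.351e+02 8.000e-01] w [ 0.44  0.41 -2.28]
```

>>> carry_out:
  plan:
    - {"grip": 0, "dp": [0.002, 0.035, -0.002], "rotation": [0, 0, 0]}
    - {"grip": 0, "dp": [0.002, 0.035, -0.002], "rotation": [0, 0, 0]}
    - {"grip": 0, "dp": [0.002, 0.035, -0.002], "rotation": [0, 0, 0]}
    - {"grip": 0, "dp": [0.002, 0.035, -0.002], "rotation": [0, 0, 0]}
    - {"grip": 0, "dp": [0.002, 0.035, -0.002], "rotation": [0, 0, 0]}
    - {"grip": 0, "dp": [0.002, 0.035, -0.002], "rotation": [0, 0, 0]}
    - {"grip": 0, "dp": [0.002, 0.035, -0.002], "rotation": [0, 0, 0]}
    - {"grip": 0, "dp": [0.002, 0.035, -0.002], "rotation": [0, 0, 0]}

```text
time_s: 1.35
tool_pos: [0.3344, 0.3542, 0.2273]
tool_rot: [179.4, 1.0, 23.8]
force: [0.2, 0.1, -0.1]
grip_width: 0.0873
```

>>> carry_out:
  plan:
    - {"grip": 0, "dp": [0.002, 0.035, -0.002], "rotation": [0, 0, 0]}
    - {"grip": 0, "dp": [0.002, 0.035, -0.002], "rotation": [0, 0, 0]}
    - {"grip": 0, "dp": [0.002, 0.035, -0.002], "rotation": [0, 0, 0]}
    - {"grip": 0, "dp": [0.002, 0.035, -0.002], "rotation": [0, 0, 0]}
    - {"grip": 0, "dp": [0.002, 0.035, -0.002], "rotation": [0, 0, 0]}
    - {"grip": 0, "dp": [0.002, 0.035, -0.002], "rotation": [0, 0, 0]}

```text
time_s: 1.85
tool_pos: [0.4317, 0.1556, 0.2402]
tool_rot: [179.5, 1.1, 23.8]
force: [0.6, 0.3, 0.4]
grip_width: 0.0872
```

```bash
python3 -c "
from h import *
go(.584,-.140,.222,25.4)"
```

```text
t 1.85 pos [0.4317 0.1556 0.2402] rot [179.46   1.14  23.81] F [0.65 0.33 0.41] w 0.0872 
 d mm [ 20.4 331.8  20.9] w [ 0.52  1.15 -1.59]
```

>>> carry_out:
  plan:
    - {"grip": 0.3, "dp": [0.002, 0.036, 0], "rotation": [0, 0.3, 0]}
    - {"grip": 0.3, "dp": [0.002, 0.036, 0], "rotation": [0, 0.3, 0]}
    - {"grip": 0.3, "dp": [0.002, 0.036, 0], "rotation": [0.2, 0.3, 0]}
    - {"grip": 0.3, "dp": [0.002, 0.036, 0], "rotation": [0.2, 0.3, 0]}
    - {"grip": 0.3, "dp": [0.002, 0.036, 0], "rotation": [0, 0, 0]}
    - {"grip": 0.3, "dp": [0.002, 0.036, 0], "rotation": [0, 0, 0]}
    - {"grip": 0.3, "dp": [0.002, 0.036, 0], "rotation": [0, 0, 0]}
    - {"grip": 0.3, "dp": [0.002, 0.036, 0], "rotation": [0, 0, 0]}

```text
time_s: 2.52
tool_pos: [0.565, -0.115, 0.2412]
tool_rot: [-179.9, -0.3, 23.9]
force: [0.1, 0.4, -0.2]
grip_width: 0.061
```

```bash
python3 -c "
from h import *
go(.584,-.140,.13,25.4)"
```

```text
t 2.52 pos [ 0.565  -0.115   0.2412] rot [-179.95   -0.3    23.94] F [ 0.13  0.41 -0.2 ] w 0.061 
 d mm [  6.6  30.7 111.2] w [-0.05 -0.3  -1.46]
```

>>> carry_out:
  plan:
    - {"grip": 0.6, "dp": [0.003, 0.014, 0.025], "rotation": [0, -0.3, -1.4]}
    - {"grip": 0.6, "dp": [0.003, 0.014, 0.025], "rotation": [0, 0, 0]}
    - {"grip": 0.6, "dp": [0, 0, 0.025], "rotation": [0, 0, 0]}
    - {"grip": 0.6, "dp": [0, 0, 0.02], "rotation": [0, 0, 0]}
    - {"grip": 0.6, "dp": [0, 0, 0], "rotation": [0, 0, 0]}

```text
time_s: 2.93
tool_pos: [0.5845, -0.1531, 0.1428]
tool_rot: [179.5, 0.1, 24.5]
force: [-0.4, 1.1, -0.6]
grip_width: 0.0377
```

```bash
python3 -c "
from h import *
print(onz('top',[(325,155)],.06),onz('side',[(238,165)],.06))
go(.584,-.140,.03,25.4)
p=env.get_obs()['tool_pos'];print(proj('side',[p,[.584,-.14,.042]]))
s=snap('side','s1.png');cv2.imwrite('pics/s1c.png',cv2.resize(s[100:220,215:355,::-1],None,fx=5,fy=5,interpolation=cv2.INTER_CUBIC))"
```

```text
[[ 0.75121386 -0.19587034  0.06      ]] [[ 0.75291396 -0.17998521  0.06      ]]
t 2.93 pos [ 0.5845 -0.1531  0.1428] rot [1.795e+02 1.000e-01 2.454e+01] F [-0.41  1.1  -0.58] w 0.0377 
 d mm [  5.2 -13.1 112.7] w [ 0.5   0.11 -0.86]
[[291.0518566  153.33391517]
 [290.60259218 181.74011633]]
```

View pics/s1c.png

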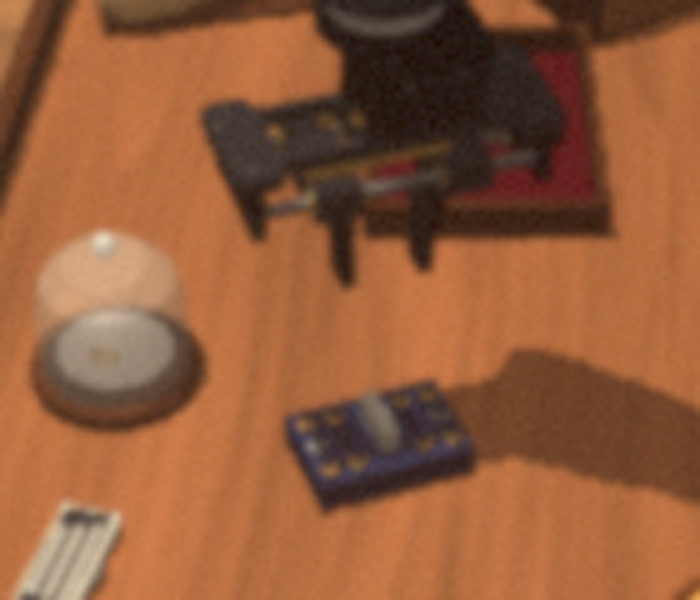

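The fingers are above the insert, straddling the bar, and the dome is well clear (about 30 mm). Descending now.

>>> carry_out:
  plan:
    - {"grip": 0.6, "dp": [0.005, -0.013, 0.02], "rotation": [0.4, 0, -0.9]}
    - {"grip": 0.6, "dp": [0, 0, 0.02], "rotation": [0, 0, 0]}
    - {"grip": 0.6, "dp": [0, 0, 0.02], "rotation": [0, 0, 0]}
    - {"grip": 0.6, "dp": [0, 0, 0], "rotation": [0, 0, 0]}
    - {"grip": 0.6, "dp": [0, 0, 0], "rotation": [0, 0, 0]}

```text
time_s: 3.4
tool_pos: [0.589, -0.1379, 0.0901]
tool_rot: [179.7, -0.5, 25.6]
force: [0.4, -0.8, 0.8]
grip_width: 0.0346
```

```bash
python3 -c "
from h import *
go(.584,-.140,.03,25.4)"
```

```text
t 3.4 pos [ 0.589  -0.1379  0.0901] rot [179.68  -0.49  25.64] F [ 0.36 -0.76  0.84] w 0.0346 
 d mm [-5.9 -0.6 60.1] w [ 0.32 -0.49  0.24]
```

>>> carry_out:
  plan:
    - {"grip": 0.6, "dp": [-0.005, 0, 0.015], "rotation": [0.3, -0.4, 0]}
    - {"grip": 0.6, "dp": [0, 0, 0.015], "rotation": [0, 0, 0]}
    - {"grip": 0.6, "dp": [0, 0, 0.012], "rotation": [0, 0, 0]}
    - {"grip": 0.6, "dp": [0, 0, 0.01], "rotation": [0, 0, 0]}
    - {"grip": 0.6, "dp": [0, 0, 0], "rotation": [0, 0, 0]}
    - {"grip": 0.6, "dp": [0, 0, 0], "rotation": [0, 0, 0]}

```text
time_s: 3.9
tool_pos: [0.5888, -0.1407, 0.0414]
tool_rot: [179.8, -0.6, 25.7]
force: [-0.1, -1.0, 0.9]
grip_width: 0.0352
```

```bash
python3 -c "
from h import *
go(.584,-.140,.03,25.4)"
```

```text
t 3.9 pos [ 0.5888 -0.1407  0.0414] rot [179.77  -0.57  25.74] F [-0.14 -1.04  0.93] w 0.0352 
 d mm [-4.2 -2.8 11.3] w [ 0.23 -0.57  0.34]
```

>>> carry_out:
  plan:
    - {"grip": 0.6, "dp": [-0.004, -0.002, 0.006], "rotation": [0.2, -0.6, 0.3]}
    - {"grip": 0.6, "dp": [-0.002, 0, 0.006], "rotation": [0, -0.3, 0]}
    - {"grip": 0.6, "dp": [0, 0, 0], "rotation": [0, 0, 0]}
    - {"grip": 0.7, "dp": [0, 0, 0], "rotation": [0, 0, 0]}
    - {"grip": 0.8, "dp": [0, 0, 0], "rotation": [0, 0, 0]}
    - {"grip": 0.9, "dp": [0, 0, 0], "rotation": [0, 0, 0]}
    - {"grip": 1, "dp": [0, 0, 0], "rotation": [0, 0, 0]}
    - {"grip": 1, "dp": [0, 0, 0], "rotation": [0, 0, 0]}
  force: 50

```text
time_s: 4.57
tool_pos: [0.5834, -0.142, 0.0301]
tool_rot: [179.9, 0.3, 25.4]
force: [-0.7, 0.5, -1.4]
grip_width: 0.0116
```

```bash
python3 -c "
from h import *
go(.584,-.140,.2,25.4)"
```

```text
t 4.57 pos [ 0.5834 -0.142   0.0301] rot [179.91   0.28  25.4 ] F [-0.69  0.54 -1.39] w 0.0116 
 d mm [   0.6   -1.3 -169.9] w [0.09 0.28 0.  ]
```

>>> carry_out:
  plan:
    - {"grip": 1, "dp": [0, 0, -0.01], "rotation": [0, 0, 0]}
    - {"grip": 1, "dp": [0, 0, -0.015], "rotation": [0, 0, 0]}
    - {"grip": 1, "dp": [0, 0, -0.02], "rotation": [0, 0, 0]}
    - {"grip": 1, "dp": [0, 0, -0.02], "rotation": [0, 0, 0]}
    - {"grip": 1, "dp": [0, 0, -0.02], "rotation": [0, 0, 0]}
    - {"grip": 1, "dp": [0, 0, -0.02], "rotation": [0, 0, 0]}
    - {"grip": 1, "dp": [0, 0, 0], "rotation": [0, 0, 0]}
    - {"grip": 1, "dp": [0, 0, 0], "rotation": [0, 0, 0]}

```text
time_s: 5.23
tool_pos: [0.5815, -0.1418, 0.1418]
tool_rot: [-180.0, 0.5, 25.3]
force: [-1.3, -0.3, -2.0]
grip_width: 0.0115
```

```bash
python3 -c "
from h import *
go(.528,.090,.14,22)"
```

```text
t 5.23 pos [ 0.5815 -0.1418  0.1418] rot [-179.97    0.47   25.32] F [-1.26 -0.27 -1.95] w 0.0115 
 d mm [  50.8 -232.4    1.5] w [-0.01  0.47  3.32]
```

>>> carry_out:
  plan:
    - {"grip": 1, "dp": [0.006, -0.025, 0], "rotation": [0, 0.1, 0.8]}
    - {"grip": 1, "dp": [0.006, -0.03, 0], "rotation": [0, 0.1, 0.8]}
    - {"grip": 1, "dp": [0.006, -0.03, 0], "rotation": [0, 0.1, 0.8]}
    - {"grip": 1, "dp": [0.006, -0.03, 0], "rotation": [0, 0.1, 0.8]}
    - {"grip": 1, "dp": [0.006, -0.03, 0], "rotation": [0, 0, 0]}
    - {"grip": 1, "dp": [0.006, -0.03, 0], "rotation": [0, 0, 0]}
    - {"grip": 1, "dp": [0.004, -0.02, 0], "rotation": [0, 0, 0]}
    - {"grip": 1, "dp": [0, 0, 0], "rotation": [0, 0, 0]}

```text
time_s: 5.9
tool_pos: [0.535, 0.057, 0.1345]
tool_rot: [179.9, 0.6, 21.5]
force: [-0.4, 1.0, -2.2]
grip_width: 0.0115
```

```bash
python3 -c "
from h import *
go(.528,.090,.14,22)"
```

```text
t 5.9 pos [0.535  0.057  0.1345] rot [179.94   0.61  21.45] F [-0.41  0.95 -2.19] w 0.0115 
 d mm [  5.5 -33.3  -5.6] w [ 0.06  0.61 -0.55]
```

>>> carry_out:
  plan:
    - {"grip": 1, "dp": [0.003, -0.016, -0.002], "rotation": [0, 0.6, -0.5]}
    - {"grip": 1, "dp": [0.002, -0.012, 0], "rotation": [0, 0, 0]}
    - {"grip": 1, "dp": [0, 0, 0], "rotation": [0, 0, 0]}
    - {"grip": 1, "dp": [0, 0, 0], "rotation": [0, 0, 0]}
    - {"grip": 1, "dp": [0, 0, 0], "rotation": [0, 0, 0]}

```text
time_s: 6.32
tool_pos: [0.526, 0.0841, 0.1322]
tool_rot: [179.9, 0.4, 22.1]
force: [0.4, -0.5, -1.2]
grip_width: 0.0117
```

```bash
python3 -c "
from h import *
go(.528,.090,.08,22)
for n,(x,y) in {'top':(190,180),'side':(250,165)}.items():
    s=snap(n,n+'2.png');cv2.imwrite('pics/%s2c.png'%n,cv2.resize(s[y:y+115,x:x+140,::-1],None,fx=5,fy=5,interpolation=cv2.INTER_CUBIC))"
python3 -c "
import cv2,numpy as np;a=cv2.imread('pics/top2c.png');b=cv2.imread('pics/side2c.png');cv2.imwrite('pics/c2.png',cv2.resize(np.hstack([b]),None,fx=1,fy=1))"
```

```text
t 6.32 pos [0.526  0.0841 0.1322] rot [179.86   0.43  22.1 ] F [ 0.44 -0.45 -1.23] w 0.0117 
 d mm [ 4.4 -4.8 52.1] w [0.14 0.43 0.1 ]
```

View pics/side2c.png

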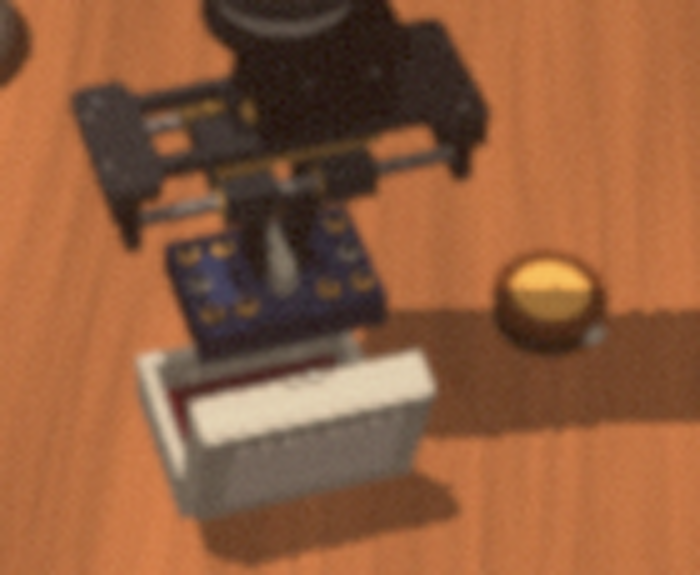

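View pics/top2c.png

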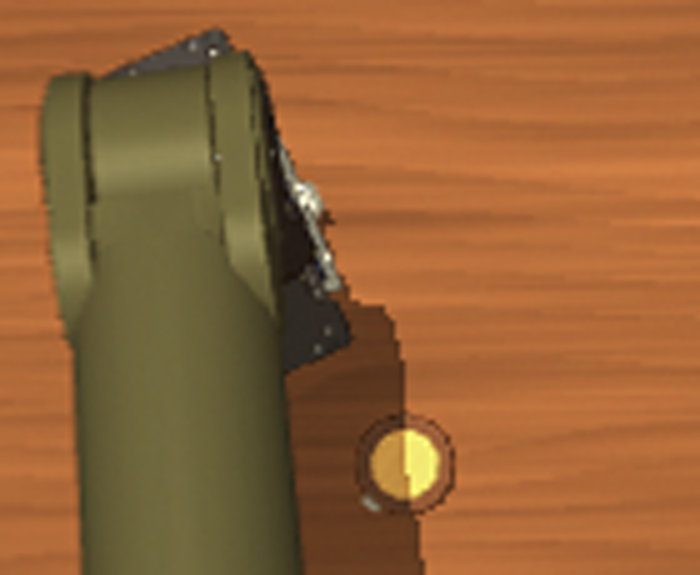

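Side crop: insert held level above the box, deck corners at about (168,243), (203,333), (384,297), (343,210). The top view is blocked by the arm. I'll check the insert's offset from the TCP.

```bash
python3 -c "
from h import *
g=lambda q:(np.array(q)+.5)/5-.5+[250,165]
o=env.get_obs();z=o['tool_pos'][2]-.006
X=onz('side',g([(168,243),(203,333),(384,297),(343,210)]),z);print(X.mean(0)-o['tool_pos'],np.linalg.norm(np.diff(X,axis=0),axis=1))
for a,b in((0,3),(1,2),(0,1),(3,2)): print(np.degrees(np.arctan2(*(X[b]-X[a])[1::-1])))
X=onz('side',g([(138,357)]),.034);print('box front +y corner',X, 'pred', np.array([.528,.0905])+Ro.from_euler('z',112,degrees=True).apply([-.044,-.06,0])[:2])
c=np.array([.528,.0905,.034]);R=Ro.from_euler('z',112,degrees=True)
print(proj('side',c+R.apply([[-.044,-.06,0],[-.044,.06,0],[.044,-.06,0]])),proj('top',c+R.apply([[-.044,-.06,0],[-.044,.06,0],[.044,-.06,0],[.044,.06,0]])))
"
```

```text
[-0.00026849  0.00146133 -0.006     ] [0.06444385 0.09532671 0.0640747 ]
-159.5025042861209
-159.27855002354804
112.14246088845057
112.25120682150009
box front +y corner [[0.59980274 0.07301869 0.034     ]] pred [0.60011372 0.07218031]
[[277.12412639 235.75939003]
 [318.49802361 226.74807829]
 [285.88908324 260.39560373]] [[243.90909616 203.04676293]
 [258.06941037 236.80294564]
 [219.09808591 213.46167989]
 [233.09359378 247.37523194]]
```

>>> carry_out:
  plan:
    - {"grip": 1, "dp": [0.004, -0.004, 0.015], "rotation": [0, 0.3, 0]}
    - {"grip": 1, "dp": [0, 0, 0.015], "rotation": [0, 0, 0]}
    - {"grip": 1, "dp": [0, 0, 0.012], "rotation": [0, 0, 0]}
    - {"grip": 1, "dp": [0, 0, 0.005], "rotation": [0, 0, 0]}
    - {"grip": 1, "dp": [0, 0, 0], "rotation": [0, 0, 0]}
    - {"grip": 1, "dp": [0, 0, 0], "rotation": [0, 0, 0]}

```text
time_s: 6.92
tool_pos: [0.5308, 0.0827, 0.0841]
tool_rot: [179.7, 0.0, 21.5]
force: [-0.1, 0.6, -1.7]
grip_width: 0.0114
```

```bash
python3 -c "
from h import *
go(.528,.089,.07,22)"
```

```text
t 6.92 pos [0.5308 0.0827 0.0841] rot [179.71   0.    21.52] F [-0.12  0.63 -1.71] w 0.0114 
 d mm [-0.2 -7.  14.1] w [ 0.29  0.   -0.48]
```

>>> carry_out:
  plan:
    - {"grip": 1, "dp": [0, -0.006, 0.003], "rotation": [0.3, 0, -0.5]}
    - {"grip": 1, "dp": [0, -0.001, 0.002], "rotation": [0, 0, 0]}
    - {"grip": 1, "dp": [0, 0, 0.002], "rotation": [0, 0, 0]}
    - {"grip": 1, "dp": [0, 0, 0], "rotation": [0, 0, 0]}
    - {"grip": 1, "dp": [0, 0, 0], "rotation": [0, 0, 0]}

```text
time_s: 7.33
tool_pos: [0.5294, 0.09, 0.0784]
tool_rot: [-179.9, -0.2, 22.1]
force: [-0.1, -0.6, -2.1]
grip_width: 0.0117
```

```bash
python3 -c "
from h import *
go(.528,.089,.07,22)"
```

```text
t 7.33 pos [0.5294 0.09   0.0784] rot [-179.95   -0.18   22.06] F [-0.06 -0.57 -2.07] w 0.0117 
 d mm [-1.7  0.4  8.4] w [-0.05 -0.18  0.06]
```

>>> carry_out:
  plan:
    - {"grip": 1, "dp": [-0.0015, 0.0005, 0.005], "rotation": [0, -0.2, 0]}
    - {"grip": 1, "dp": [0, 0, 0.004], "rotation": [0, 0, 0]}
    - {"grip": 1, "dp": [0, 0, 0], "rotation": [0, 0, 0]}
    - {"grip": 1, "dp": [0, 0, 0], "rotation": [0, 0, 0]}

```text
time_s: 7.67
tool_pos: [0.5284, 0.0891, 0.069]
tool_rot: [-179.9, -0.0, 22.1]
force: [-0.5, 0.5, -0.7]
grip_width: 0.0116
```

```bash
python3 -c "
from h import *
go(.528,.089,.06,22)"
```

```text
t 7.67 pos [0.5284 0.0891 0.069 ] rot [-1.7995e+02 -2.0000e-02  2.2090e+01] F [-0.48  0.49 -0.7 ] w 0.0116 
 d mm [-0.4 -0.   9. ] w [-0.05 -0.02  0.09]
```

Well aligned, so I lower into the mouth.

>>> carry_out:
  plan:
    - {"grip": 1, "dp": [0, 0, 0.004], "rotation": [0, 0, 0]}
    - {"grip": 1, "dp": [0, 0, 0.003], "rotation": [0, 0, 0]}
    - {"grip": 1, "dp": [0, 0, 0.003], "rotation": [0, 0, 0]}
    - {"grip": 1, "dp": [0, 0, 0], "rotation": [0, 0, 0]}
    - {"grip": 1, "dp": [0, 0, 0], "rotation": [0, 0, 0]}

```text
time_s: 8.08
tool_pos: [0.5283, 0.089, 0.0576]
tool_rot: [-180.0, 0.0, 22.1]
force: [-0.1, 0.3, -1.5]
grip_width: 0.0112
```

```bash
python3 -c "
from h import *
go(.528,.089,.05,22)"
```

```text
t 8.08 pos [0.5283 0.089  0.0576] rot [-179.96    0.     22.08] F [-0.08  0.3  -1.53] w 0.0112 
 d mm [-0.3 -0.1  7.6] w [-0.04  0.    0.08]
```

Inside the mouth (underside at about 27.6 mm) with no contact force. Next is down to the catches.

>>> carry_out:
  plan:
    - {"grip": 1, "dp": [0, 0, 0.004], "rotation": [0, 0, 0]}
    - {"grip": 1, "dp": [0, 0, 0.003], "rotation": [0, 0, 0]}
    - {"grip": 1, "dp": [0, 0, 0.003], "rotation": [0, 0, 0]}
    - {"grip": 1, "dp": [0, 0, 0], "rotation": [0, 0, 0]}

```text
time_s: 8.42
tool_pos: [0.5285, 0.0897, 0.0469]
tool_rot: [-179.9, -0.0, 22.1]
force: [-0.9, 1.2, -1.1]
grip_width: 0.0118
```

>>> carry_out:
  plan:
    - {"grip": 1, "dp": [0, 0, 0.002], "rotation": [0, 0, 0]}
    - {"grip": 1, "dp": [0, 0, 0.002], "rotation": [0, 0, 0]}
    - {"grip": 1, "dp": [0, 0, 0.002], "rotation": [0, 0, 0]}

```text
time_s: 8.67
tool_pos: [0.53, 0.0902, 0.0427]
tool_rot: [-179.9, -0.2, 22.1]
force: [0.0, 1.0, 0.9]
grip_width: 0.0114
```

```bash
python3 -c "
from h import *
go(.528,.089,.040,22)"
```

```text
t 8.67 pos [0.53   0.0902 0.0427] rot [-179.88   -0.19   22.11] F [0.02 0.97 0.91] w 0.0114 
 d mm [-2.3  0.4  2.7] w [-0.12 -0.19  0.11]
```

>>> carry_out:
  plan:
    - {"grip": 1, "dp": [0, 0, 0.002], "rotation": [0, 0, 0]}
    - {"grip": 1, "dp": [0, 0, 0.002], "rotation": [0, 0, 0]}
    - {"grip": 1, "dp": [0, 0, 0.001], "rotation": [0, 0, 0]}

```text
time_s: 8.92
tool_pos: [0.5306, 0.0905, 0.04]
tool_rot: [-179.8, -0.2, 22.1]
force: [-4.4, -0.7, 12.1]
grip_width: 0.0112
```

>>> carry_out:
  plan:
    - {"grip": 1, "dp": [0, 0, 0.003], "rotation": [0, 0, 0]}
    - {"grip": 1, "dp": [0, 0, 0.003], "rotation": [0, 0, 0]}

```text
time_s: 9.08
tool_pos: [0.5306, 0.0905, 0.0399]
tool_rot: [-179.5, -0.1, 22.1]
force: [-11.5, -0.3, 28.4]
grip_width: 0.0114
```

```bash
python3 -c "
from h import *
go(.528,.089,.040,22)"
```

```text
t 9.08 pos [0.5306 0.0905 0.0399] rot [-1.7954e+02 -7.0000e-02  2.2120e+01] F [-11.54  -0.31  28.42] w 0.0114 
 d mm [-3.   0.4 -0.1] w [-0.46 -0.07  0.12]
```

TCP stopped at 0.040 as predicted for flush, with 28 N. I'll relax, release, lift clear and look.

>>> carry_out:
  plan:
    - {"grip": 1, "dp": [-0.002, 0, -0.0005], "rotation": [-0.3, 0, 0]}
    - {"grip": 0.9, "dp": [0, 0, 0], "rotation": [0, 0, 0]}
    - {"grip": 0.75, "dp": [0, 0, 0], "rotation": [0, 0, 0]}
    - {"grip": 0.7, "dp": [0, 0, 0], "rotation": [0, 0, 0]}
    - {"grip": 0.7, "dp": [0, 0, 0], "rotation": [0, 0, 0]}
    - {"grip": 0.7, "dp": [0, 0, -0.01], "rotation": [0, 0, 0]}
    - {"grip": 0.7, "dp": [0, 0, -0.02], "rotation": [0, 0, 0]}
    - {"grip": 0.7, "dp": [0, 0, -0.02], "rotation": [0, 0, 0]}

```text
time_s: 9.75
tool_pos: [0.5256, 0.0879, 0.088]
tool_rot: [-179.9, 0.4, 22.1]
force: [0.6, -0.4, -0.3]
grip_width: 0.0257
```

>>> carry_out:
  plan:
    - {"grip": 0.7, "dp": [0, 0, -0.03], "rotation": [0, 0, 0]}
    - {"grip": 0.7, "dp": [0, 0, -0.03], "rotation": [0, 0, 0]}
    - {"grip": 1, "dp": [0, 0, -0.03], "rotation": [0, 0, 0]}
    - {"grip": 1, "dp": [0, 0, -0.02], "rotation": [0, 0, 0]}
    - {"grip": 1, "dp": [0, 0, 0], "rotation": [0, 0, 0]}

```text
time_s: 10.17
tool_pos: [0.5278, 0.0867, 0.2083]
tool_rot: [180.0, 0.2, 21.9]
force: [0.9, 0.5, 0.5]
grip_width: 0.0135
```

```bash
python3 -c "
from h import *
go(.528,.089,.2,22)
s=snap('side','s3.png');cv2.imwrite('pics/s3c.png',cv2.resize(s[200:280,260:350,::-1],None,fx=7,fy=7,interpolation=cv2.INTER_CUBIC))"
```

```text
t 10.17 pos [0.5278 0.0867 0.2083] rot [179.96   0.18  21.93] F [0.91 0.5  0.51] w 0.0135 
 d mm [ 1.1 -2.1  8.3] w [ 0.04  0.18 -0.07]
```

View pics/s3c.png

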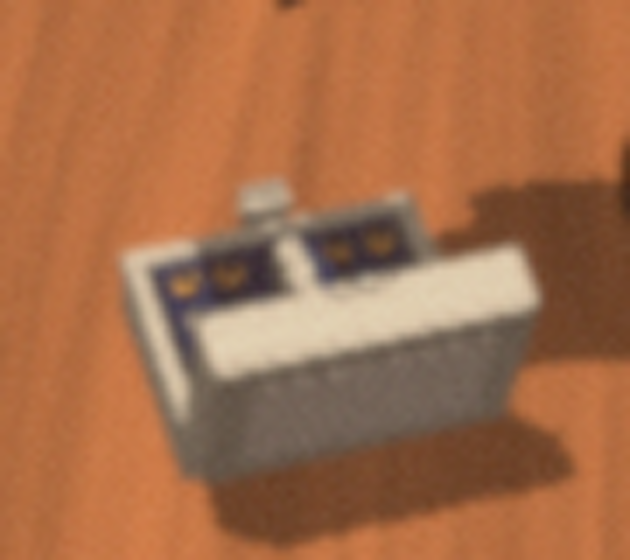

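The insert looks level with its deck at the rim, and the lid is still open. I'll confirm by pressing the bar top with shut fingers; it should stop at z = 0.052.

>>> carry_out:
  plan:
    - {"grip": 1, "dp": [0.001, -0.003, 0.03], "rotation": [0, 0, 0]}
    - {"grip": 1, "dp": [0, 0, 0.03], "rotation": [0, 0, 0]}
    - {"grip": 1, "dp": [0, 0, 0.03], "rotation": [0, 0, 0]}
    - {"grip": 1, "dp": [0, 0, 0.03], "rotation": [0, 0, 0]}
    - {"grip": 1, "dp": [0, 0, 0.012], "rotation": [0, 0, 0]}
    - {"grip": 1, "dp": [0, 0, 0], "rotation": [0, 0, 0]}
    - {"grip": 1, "dp": [0, 0, 0], "rotation": [0, 0, 0]}

```text
time_s: 10.8
tool_pos: [0.5241, 0.0882, 0.0664]
tool_rot: [179.9, 0.4, 21.8]
force: [-0.2, 0.2, 0.6]
grip_width: 0.0003
```

>>> carry_out:
  plan:
    - {"grip": 1, "dp": [0, 0, 0.006], "rotation": [0, 0, 0]}
    - {"grip": 1, "dp": [0, 0, 0.004], "rotation": [0, 0, 0]}
    - {"grip": 1, "dp": [0, 0, 0.003], "rotation": [0, 0, 0]}
    - {"grip": 1, "dp": [0, 0, 0.003], "rotation": [0, 0, 0]}

```text
time_s: 11.13
tool_pos: [0.5255, 0.0885, 0.0522]
tool_rot: [180.0, 0.3, 21.8]
force: [-11.1, -3.5, 34.4]
grip_width: 0.0007
```

```bash
python3 -c "
from h import *
go(.528,.0905,.052,22)"
```

```text
t 11.13 pos [0.5255 0.0885 0.0522] rot [179.97   0.26  21.85] F [-11.14  -3.49  34.37] w 0.0007 
 d mm [ 3.1 -0.9  0.2] w [ 0.03  0.26 -0.15]
```

The press stopped at 0.0522 with 34 N, so the insert is fully home. Next, lift and go behind the lid (box +x is tool -y).

>>> carry_out:
  plan:
    - {"grip": 1, "dp": [0, 0, -0.015], "rotation": [0, 0, 0]}
    - {"grip": 1, "dp": [0, 0, -0.03], "rotation": [0, 0, 0]}
    - {"grip": 1, "dp": [0, 0, -0.035], "rotation": [0, 0, 0]}
    - {"grip": 1, "dp": [0, 0, -0.035], "rotation": [0, 0, 0]}
    - {"grip": 1, "dp": [0.001, -0.02, -0.02], "rotation": [0, 0, 0]}
    - {"grip": 1, "dp": [0.001, -0.03, 0], "rotation": [0, 0, 0]}
    - {"grip": 1, "dp": [0.001, -0.03, 0], "rotation": [0, 0, 0]}
    - {"grip": 1, "dp": [0, -0.03, 0], "rotation": [0, 0, 0]}

```text
time_s: 11.8
tool_pos: [0.4936, 0.1871, 0.1992]
tool_rot: [180.0, -0.4, 20.8]
force: [0.9, 0.5, -0.1]
grip_width: 0.0004
```

>>> carry_out:
  plan:
    - {"grip": 1, "dp": [0, 0, 0], "rotation": [0, 0, 0]}
    - {"grip": 1, "dp": [0, 0, 0], "rotation": [0, 0, 0]}

```text
time_s: 11.97
tool_pos: [0.4916, 0.1954, 0.2009]
tool_rot: [-179.8, -0.6, 21.4]
force: [0.7, -1.0, 0.3]
grip_width: 0.0007
```

```bash
python3 -c "
from h import *
go(.481,.206,.095,22)"
```

```text
t 11.97 pos [0.4916 0.1954 0.2009] rot [-179.79   -0.64   21.45] F [ 0.72 -0.96  0.32] w 0.0007 
 d mm [ -7.1 -13.4 105.9] w [-0.2  -0.64 -0.55]
```

>>> carry_out:
  plan:
    - {"grip": 1, "dp": [-0.006, -0.016, 0], "rotation": [0, -0.6, -0.5]}
    - {"grip": 1, "dp": [0, 0, 0.01], "rotation": [0, 0, 0]}
    - {"grip": 1, "dp": [0, 0, 0.03], "rotation": [0, 0, 0]}
    - {"grip": 1, "dp": [0, 0, 0.03], "rotation": [0, 0, 0]}
    - {"grip": 1, "dp": [0, 0, 0.025], "rotation": [0, 0, 0]}
    - {"grip": 1, "dp": [0, 0, 0.008], "rotation": [0, 0, 0]}
    - {"grip": 1, "dp": [0, 0, 0], "rotation": [0, 0, 0]}

```text
time_s: 12.55
tool_pos: [0.4853, 0.205, 0.0959]
tool_rot: [-179.8, -0.6, 21.7]
force: [0.1, -0.4, 0.1]
grip_width: 0.0007
```

```bash
python3 -c "
from h import *
go(.528,.0905,.098,22)"
```

```text
t 12.55 pos [0.4853 0.205  0.0959] rot [-179.78   -0.59   21.68] F [ 0.09 -0.42  0.14] w 0.0007 
 d mm [ -2.6 122.2  -2.6] w [-0.22 -0.59 -0.32]
```

>>> carry_out:
  plan:
    - {"grip": 1, "dp": [-0.001, 0.01, 0], "rotation": [0, -0.3, 0]}
    - {"grip": 1, "dp": [0, 0.01, 0], "rotation": [0, 0, 0]}
    - {"grip": 1, "dp": [0, 0.01, 0], "rotation": [0, 0, 0]}
    - {"grip": 1, "dp": [0, 0.01, 0], "rotation": [0, 0, 0]}
    - {"grip": 1, "dp": [0, 0.01, 0], "rotation": [0, 0, 0]}
    - {"grip": 1, "dp": [0, 0.01, 0], "rotation": [0, 0, 0]}

```text
time_s: 13.05
tool_pos: [0.511, 0.1467, 0.1014]
tool_rot: [-179.5, -0.7, 21.7]
force: [-2.5, 0.9, 2.0]
grip_width: 0.0003
```

>>> carry_out:
  plan:
    - {"grip": 1, "dp": [0, 0.01, 0], "rotation": [0, 0, 0]}
    - {"grip": 1, "dp": [0, 0.01, 0], "rotation": [0, 0, 0]}
    - {"grip": 1, "dp": [0, 0.01, 0], "rotation": [0, 0, 0]}

```text
time_s: 13.3
tool_pos: [0.5239, 0.1152, 0.102]
tool_rot: [-179.5, -0.8, 21.7]
force: [-0.3, 1.9, 0.0]
grip_width: 0.0005
```

```bash
python3 -c "
from h import *
go(.528,.0905,.098,22)"
```

```text
t 13.3 pos [0.5239 0.1152 0.102 ] rot [-179.46   -0.81   21.67] F [-0.32  1.86  0.02] w 0.0005 
 d mm [-5.4 24.5  3.7] w [-0.54 -0.81 -0.32]
```

The lid is following, now about 45°. I continue diagonally along its arc.

>>> carry_out:
  plan:
    - {"grip": 1, "dp": [-0.001, 0.009, 0.005], "rotation": [0, -0.3, 0]}
    - {"grip": 1, "dp": [-0.001, 0.009, 0.006], "rotation": [0, -0.3, 0]}
    - {"grip": 1, "dp": [-0.001, 0.007, 0.007], "rotation": [0, 0, 0]}
    - {"grip": 1, "dp": [-0.001, 0.006, 0.007], "rotation": [0, 0, 0]}
    - {"grip": 1, "dp": [0, 0.002, 0.004], "rotation": [0, 0, 0]}

```text
time_s: 13.72
tool_pos: [0.537, 0.0747, 0.0725]
tool_rot: [-179.7, -0.5, 21.4]
force: [-0.6, -0.2, 0.6]
grip_width: 0.0007
```

```bash
python3 -c "
from h import *
go(.528,.0905,.08,22)"
```

```text
t 13.72 pos [0.537  0.0747 0.0725] rot [-179.73   -0.48   21.41] F [-0.56 -0.19  0.56] w 0.0007 
 d mm [ -2.6 -18.   -7.4] w [-0.27 -0.48 -0.59]
```

>>> carry_out:
  plan:
    - {"grip": 1, "dp": [-0.001, 0.006, -0.005], "rotation": [0, 0, 0]}
    - {"grip": 1, "dp": [-0.001, 0.006, -0.002], "rotation": [0, -0.3, 0]}
    - {"grip": 1, "dp": [0, 0, 0], "rotation": [0, 0, 0]}
    - {"grip": 1, "dp": [0, 0, 0.004], "rotation": [0, 0, 0]}
    - {"grip": 1, "dp": [0, 0, 0.004], "rotation": [0, 0, 0]}
    - {"grip": 1, "dp": [0, 0, 0], "rotation": [0, 0, 0]}

```text
time_s: 14.22
tool_pos: [0.5395, 0.0593, 0.0705]
tool_rot: [-179.9, -0.0, 21.3]
force: [-1.1, 0.2, 0.3]
grip_width: 0.0002
```

```bash
python3 -c "
from h import *
go(.539,.0627,.0605,22)"
```

```text
t 14.22 pos [0.5395 0.0593 0.0705] rot [-1.7985e+02 -4.0000e-02  2.1350e+01] F [-1.06  0.22  0.25] w 0.0002 
 d mm [ 0.7 -3.3 10. ] w [-0.15 -0.04 -0.65]
```

>>> carry_out:
  plan:
    - {"grip": 1, "dp": [0, -0.001, 0.004], "rotation": [0, 0, 0]}
    - {"grip": 1, "dp": [0, 0, 0.003], "rotation": [0, 0, 0]}
    - {"grip": 1, "dp": [0, 0, 0.003], "rotation": [0, 0, 0]}

```text
time_s: 14.47
tool_pos: [0.5405, 0.0592, 0.0615]
tool_rot: [-180.0, -0.2, 21.4]
force: [-0.3, 0.1, 0.3]
grip_width: 0.0007
```

>>> carry_out:
  plan:
    - {"grip": 1, "dp": [0, 0, 0.003], "rotation": [0, 0, 0]}
    - {"grip": 1, "dp": [0, 0, 0.003], "rotation": [0, 0, 0]}
    - {"grip": 1, "dp": [0, 0, 0.002], "rotation": [0, 0, 0]}

```text
time_s: 14.72
tool_pos: [0.5407, 0.0593, 0.0606]
tool_rot: [-179.7, -0.0, 21.4]
force: [-6.7, -1.8, 15.3]
grip_width: 0.0004
```

```bash
python3 -c "
from h import *
go(.539,.0627,.0605,22)"
```

```text
t 14.72 pos [0.5407 0.0593 0.0606] rot [-1.7972e+02 -3.0000e-02  2.1430e+01] F [-6.72 -1.76 15.3 ] w 0.0004 
 d mm [-0.3 -3.8  0.2] w [-0.28 -0.04 -0.57]
```

It stopped at 0.0606, the shut height. One more push, then back off and look.

>>> carry_out:
  plan:
    - {"grip": 1, "dp": [0, 0, 0.004], "rotation": [0, 0, 0]}
    - {"grip": 1, "dp": [0, 0, 0.003], "rotation": [0, 0, 0]}
    - {"grip": 1, "dp": [0, 0, -0.015], "rotation": [0, 0, 0]}
    - {"grip": 1, "dp": [0, 0, -0.03], "rotation": [0, 0, 0]}
    - {"grip": 1, "dp": [0, 0.02, -0.04], "rotation": [0, 0, 0]}
    - {"grip": 1, "dp": [0, 0.03, -0.03], "rotation": [0, 0, 0]}
    - {"grip": 1, "dp": [0, 0.03, -0.02], "rotation": [0, 0, 0]}
    - {"grip": 1, "dp": [0, 0.03, 0], "rotation": [0, 0, 0]}

```text
time_s: 15.38
tool_pos: [0.5798, -0.0336, 0.1968]
tool_rot: [-178.9, 0.2, 22.6]
force: [0.5, 0.0, 0.2]
grip_width: 0.0004
```

>>> carry_out:
  plan:
    - {"grip": 1, "dp": [0, 0, 0], "rotation": [0, 0, 0]}
    - {"grip": 1, "dp": [0, 0, 0], "rotation": [0, 0, 0]}
    - {"grip": 1, "dp": [0, 0, 0], "rotation": [0, 0, 0]}

```text
time_s: 15.63
tool_pos: [0.5817, -0.0404, 0.1977]
tool_rot: [-179.2, 0.1, 22.1]
force: [-0.7, -0.3, 0.1]
grip_width: 0.0003
```

```bash
python3 -c "
from h import *
go(.528,.0905,.2,22)
c=np.array([.528,.0905,0]);R=Ro.from_euler('z',112,degrees=True)
for n in ('side',):
  for z in(.0605,.0665): print(z,(proj(n,c+R.apply([[-.044,-.06,z],[-.044,.06,z]]))-[260,195]+.5)*7-.5)
s=snap('side','s4.png');cv2.imwrite('pics/s4c.png',cv2.resize(s[195:275,260:350,::-1],None,fx=7,fy=7,interpolation=cv2.INTER_CUBIC))"
```

```text
t 15.63 pos [ 0.5817 -0.0404  0.1977] rot [-1.7917e+02  8.0000e-02  2.2080e+01] F [-0.75 -0.27  0.11] w 0.0003 
 d mm [  -0.5 -141.6   -0.2] w [-0.83  0.08  0.08]
0.0605 [[121.77838129 243.93891273]
 [415.80331731 180.66834389]]
0.0665 [[121.52679835 233.700582  ]
 [416.5683061  170.38922591]]
```

View pics/s4c.png

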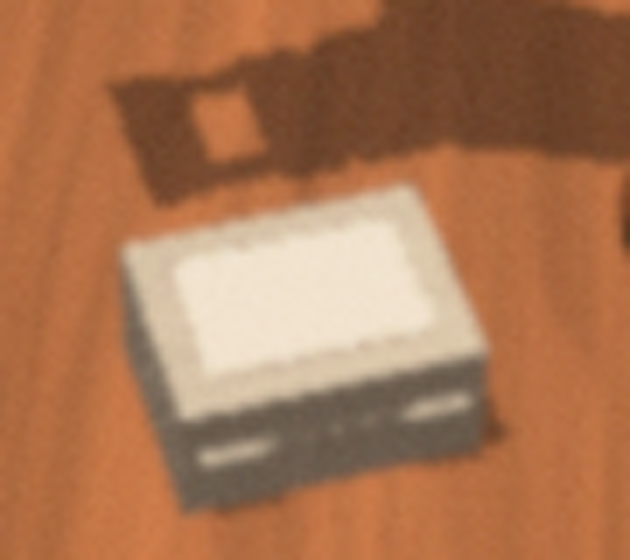

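The lid's front corners are at (123,243) and (408,184), against (122,244) and (416,181) predicted for fully shut. For resting unlatched on the clip they would be about 10 px higher. The robot is clear, so I hand in.

```bash
python3 -c "
from h import *
print(env.sign_off())"
```

```text
the job is handed in; nothing more can be done
None
```

The insert is back in the box, pressed fully home while the lid was open. The lid is shut, and by height and camera its clip has caught. I handed the job in at about 15.7 s of the 58 s allowed, and it gave no verdict.

- **Insert:** I lowered it into the well while holding the lift bar and pressed it down. The tool stopped 9.8 mm above the grasp height, and the well floor is 10 mm up. A second press on the bar top stopped at 52.2 mm under 34 N, against 52 mm expected for flush. The picture then showed the deck level.
- **Lid:** I pushed it over from behind and pressed its front down. The fingers stopped at 60.6 mm under 15 N, against 60.5 mm for shut. After backing off, the lid's front edge matched the fully shut position. An unlatched lid would have shown about 10 px higher in that enlarged view.
- **At hand-in:** the arm was clear and touching nothing.

No check failed. Two were limited:
- The arm blocked the top camera during the insertion, so I aligned the insert from the side view alone.
- I did not measure the other items on the ledge again at the end. I kept the planned path clear of them and felt no unexpected force.

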